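# Get the locked adapter baskets out and hang them on the bench rack

### The job

Open the strongbox by dialing its combination: turn the dial clockwise, let the pointer pass 3 o'clock once and stop on it the second time it gets there; turn back anticlockwise, pass 11 o'clock once and stop on it the second time (do not run a whole mark beyond either of these stops); then turn clockwise to 1 o'clock and leave the dial there while the lid is open. Lift the lid right up, take out every adapter basket, kept upright, and hang each one by its handle on a double hook of its own on the rack. Then shut the lid fully, turn the dial about half a turn clockwise to lock it, and leave the other things on the bench where they are.

Things in the scene. Friction and masses are not known exactly. Their poses are not given: they have to be found in the camera images.
- strongbox: Grey steel strongbox, 170 deep (own x) x 270 wide (own y) x 125 mm high without lid, walls and floor 4 mm thick, fixed to the bench. Origin: centre of the underside; its front faces its own -x. Its hinged lid is closed at the start.
- lid (a joint): Lid angle, rad: 0 shut, 1.85 at its stop (just past upright). The lid is hinged along the box's far (own +x) top edge and its front edge swings up; it is a 6 mm plate, 174 mm front to back, lying on the box's rim. Its stiff hinge holds it at any angle; lifting at the handle takes about 8 N.
- lid_hinge (a point): Middle of the lid's hinge line, which runs along the box's own y at the rim, 125 mm above the bench, 85 mm behind the box's centre.
- lid_handle (a point): Middle of the lid's bow handle: a round steel bar 10 mm thick, straight for 84 mm along the box's y, its centre 30 mm above the lid's top, 155 mm in front of the hinge line and 16 mm behind the lid's front edge; 36 mm above the hinge when shut. Moves with the lid.
- dial (a joint): Dial angle, rad, counting whole turns (not wrapped); grows clockwise seen from above the shut lid. 0: pointer at 12 o'clock; 1 o'clock is pi/6, 3 o'clock pi/2, 11 o'clock -pi/6, plus 2 pi for each full turn. Starts between -0.3 and 1.2: 3 o'clock comes up at 1.571 and again at 7.854; going back, 11 o'clock at 5.76 and again at -0.524. Stays where left (friction 0.05 N m).
- dial_grip (a point): On the axis of the dial knob at a height to grip, 26 mm over the dial plate. Black round knob 48 mm across, 36 high, on the lid 60 mm in front of the hinge, with a white pointer line on top. The plate below it (82 mm across, 8 mm thick) has 12 marks like a clock; the wide one, 12 o'clock, lies towards the hinge, away from the robot; 3 o'clock is to the right seen from the robot (-y at zero yaw).
- rack: Steel rack fixed to the bench: a rail 190 mm above the bench on two posts 340 mm apart, 80 mm behind the origin, with three double hooks, room for one basket each, pointing to the rack's own -x (towards the robot). Origin: on the bench below the middle hook; x away from the hook tips, y along the rail.
- hook0 (a point): Double hook 0 (125 mm along the rack y): two level prongs 8 mm thick, 52 mm apart centre to centre, 110 mm long from the rail, then bent up 13 mm over the last 10 mm. Tips end 50 mm to own -x of this point. Point: midway between the prongs where a hung bar's centre rests, 8 mm over the prongs' axis, 198 mm over the bench. Axes as the rack's.
- hook1 (a point): Double hook 1 (middle): two level prongs 8 mm thick, 52 mm apart centre to centre, 110 mm long from the rail, then bent up 13 mm over the last 10 mm. Tips end 50 mm to own -x of this point. Point: midway between the prongs where a hung bar's centre rests, 8 mm over the prongs' axis, 198 mm over the bench. Axes as the rack's.
- hook2 (a point): Double hook 2 (-125 mm along the rack y): two level prongs 8 mm thick, 52 mm apart centre to centre, 110 mm long from the rail, then bent up 13 mm over the last 10 mm. Tips end 50 mm to own -x of this point. Point: midway between the prongs where a hung bar's centre rests, 8 mm over the prongs' axis, 198 mm over the bench. Axes as the rack's.
- basket0: Aluminium basket of coaxial adapters, 100 long (own x) x 70 wide x 38 mm deep, 0.24 kg, with a fixed steel strip handle arching over its length. Origin: centre of its underside. Stands in the closed strongbox, handle across the box's depth; absent (None) on some starts.
- basket0_bar (a point): Middle of that basket's handle bar: a flat steel strip 14 mm wide (own y) and 8 mm thick, level along the basket's own x, its centre 105 mm above the underside; its 6 mm legs come down at 47 mm either side of the middle. Axes as the basket's.
- basket1: Aluminium basket of coaxial adapters, 100 long (own x) x 70 wide x 38 mm deep, 0.24 kg, with a fixed steel strip handle arching over its length. Origin: centre of its underside. Stands in the closed strongbox, handle across the box's depth; absent (None) on some starts.
- basket1_bar (a point): Middle of that basket's handle bar: a flat steel strip 14 mm wide (own y) and 8 mm thick, level along the basket's own x, its centre 105 mm above the underside; its 6 mm legs come down at 47 mm either side of the middle. Axes as the basket's.
- basket2: Aluminium basket of coaxial adapters, 100 long (own x) x 70 wide x 38 mm deep, 0.24 kg, with a fixed steel strip handle arching over its length. Origin: centre of its underside. Stands in the closed strongbox, handle across the box's depth; absent (None) on some starts.
- basket2_bar (a point): Middle of that basket's handle bar: a flat steel strip 14 mm wide (own y) and 8 mm thick, level along the basket's own x, its centre 105 mm above the underside; its 6 mm legs come down at 47 mm either side of the middle. Axes as the basket's.
- pill_bottle: Bystander, not to be disturbed: amber jar with a white cap, 42 mm across, 75 mm tall, standing behind the work area. Origin: centre of its underside.
- power_sensor: Bystander, not to be disturbed: aluminium power sensor head lying on the bench under the rack's hooks, 118 x 38 x 38 mm. Origin: centre of its underside.
- copper_block: Bystander, not to be disturbed: wooden block with a copper block on it, 80 x 45 x 50 mm, under the rack's hooks. Origin: centre of its underside.
- multimeter: Bystander, not to be disturbed: grey hand-held multimeter lying on its back between the strongbox and the rack, 170 x 80 x 41 mm. Origin: centre of its underside.
- attenuator: Bystander, not to be disturbed: aluminium step attenuator with two black knobs, 180 x 60 x 68 mm, at the back. Origin: centre of its underside.
- solder_reel: Bystander, not to be disturbed: blue plastic reel, 60 mm across, 45 mm tall, at the back. Origin: centre of its underside.
- driver: Bystander, not to be disturbed: screwdriver lying at the left. Origin: centre of its underside.

How it is judged:
By the outcome, as a careful person would: the job done as asked, in the order asked, and still so for the second after the job is handed in, with the robot touching nothing.
Of basket0, basket1, basket2 only 2 to 3 are there at a start; the rules pass over those that are not, and their reading is None.
At some moment in a run one of basket0, basket1, basket2 may be knocked a few centimetres aside while the robot is not near it.
It also fails if it takes over 210 s, if anything falls off the work surface, if the arm or the gripper's body presses on something with over 40 N, if the wrist force passes 120 N, or if a joint passes its speed limit or range.

### The arm

A 6-joint arm with a two-finger parallel gripper is mounted at the origin on the work surface. World frame = base frame: x ahead of the robot, y to its left, z up, the work surface at z = 0. Lengths are in m, angles in degrees, forces in N, time in s.
With the tool pointing down it reaches from about 0.325 to 0.85 m from the base axis. Payload 15.5 kg.
Tool frame: the origin (TCP) lies midway between the tips of the shut fingers; the grasp point (between the pads) lies 19 mm behind it; z points along the fingers, y is the line along which they close (so a half turn about z gives the same grasp; the last joint's range is limited). The gripper opens to 91 mm and grips with 3 to 60 N. Pads are 32 mm wide; open, the fingers measure 118 mm over their backs; the gripper's body (76 mm by 178 mm) begins 60 mm behind the grasp point.
Start: joints at [-72.622, 28.281, 77.091, -0, 74.628, -5.472], TCP at [0.243, -0.576, 0.214] pointing down, gripper open.
Joint ranges: [-166.48, 166.48], [-47.26, 123.95], [12.59, 153.08], [-70.14, 250.14], [6.76, 159.57], [-176.63, 176.63]. Speed limits (degrees/s): [108.29, 108.29, 147.25, 172.46, 172.46, 172.46].

### API

Orientations are given as a 3x3 rotation matrix whose columns are the frame's x, y, z axes.
In Python, from bench import ctrl gives the robot as it stands. The module is installed in compiled form; this text tells all that it offers. Calls block until the motion is done:
- ctrl.goto(position, orientation): joint-space move of the TCP to a pose.
- ctrl.move_l(position, vel=0.15, ori=None, contact_N=None): straight line of the TCP; ori=None keeps the orientation; vel is the mean speed in m/s. With contact_N (N) it stops when the force on the tool has changed by that much, and returns True; else False.
- ctrl.movej(angles): joint-space move.
- ctrl.command_gripper(opening): opening from 0.0 (shut) to 1.0 (fully open); the grip force is fixed at half the most; returns when the fingers have stopped.
- ctrl.sleep(seconds).
- ctrl.ik(position, orientation): joint angles nearest the present ones, or None.
- ctrl.read_camera(name): name is "scene" or "top" or "wrist"; returns the picture (480x640x3 uint8, blue, green, red); there is no depth.
- ctrl.camera_params(name): a dict with "fx", "fy", "cx", "cy" (pixels), "D" ([k1, k2, p1, p2, k3] as OpenCV has them; the pictures are not rectified), "pose" (4x4, takes a point from camera to world coordinates); the wrist camera has in their place "T_tool_cam" (4x4, takes a point from camera to tool coordinates, whose origin is the TCP and whose axes are the flange's). Camera axes: x right, y up, looking along -z (the intrinsics and any distortion apply to the point x, -y, -z); pixel columns grow to the right and rows downward; lengths in m; the calibration is good to about 2 mm. A picture is of the moment at which its call begins: read the wrist's pose just before it. camera_params takes no time and is no camera call.
A pose or a line that the arm cannot do raises ctrl.MotionError and nothing moves.
- ctrl.sign_off(): hands the job in; it is judged then, once.
Readings, each from a call of its own:
- ctrl.current_t(): time.
- ctrl.current_q(): joint angles.
- ctrl.current_dq(): joint speeds.
- ctrl.current_effort(): joint torques, N m.
- ctrl.current_tool_pos(): TCP position.
- ctrl.current_eef_rot(): TCP orientation.
- ctrl.current_contact_force(): force on the tool from outside, world axes, zero at the start.
- ctrl.current_wrist_torque(): the same for the moment, N m.
- ctrl.current_grip_width(): opening from 0.0 (shut) to 1.0 (fully open).
- ctrl.current_grasp_force(): force on a finger pad.
Only numpy, scipy, OpenCV 4.12 (cv2) and the standard library are available. Lean on these libraries where they do the work, as an engineer would, in place of code of your own. Each camera call takes 0.05 s, during which the arm holds its last target. There are 200 camera calls.

## Working session

There is one attempt and no reset: what is moved stays moved. The work goes in short steps, each a Python script; the robot and the scene stay as the last script left them, time stands still between calls to the robot, and variables do not carry over. Pictures are saved under pics/ and viewed, at most 14 in all, crops included, and the job is handed in when it is done.

```bash
mkdir -p pics
cat > h.py <<'E'
from bench import ctrl
import numpy as np, cv2
def snap(cam,name=None):
    p,R=np.array(ctrl.current_tool_pos()),np.array(ctrl.current_eef_rot())
    im=ctrl.read_camera(cam); c=ctrl.camera_params(cam)
    if 'pose' in c: T=np.array(c['pose'])
    else:
        W=np.eye(4);W[:3,:3]=R;W[:3,3]=p;T=W@np.array(c['T_tool_cam'])
    if name: cv2.imwrite('pics/%s.png'%name,im)
    return im,(c,T)
def K(c): return np.array([[c['fx'],0,c['cx']],[0,c['fy'],c['cy']],[0,0,1.]]),np.array(c['D'],float)
def ray(cT,uv):
    c,T=cT;k,D=K(c)
    n=cv2.undistortPoints(np.array(uv,float).reshape(-1,1,2),k,D).reshape(-1,2)
    d=np.c_[n[:,0],-n[:,1],-np.ones(len(n))]@T[:3,:3].T
    return T[:3,3],d
def onz(cT,uv,z):
    o,d=ray(cT,uv); return o+d*((z-o[2])/d[:,2])[:,None]
def proj(cT,P):
    c,T=cT;k,D=K(c)
    q=(np.array(P,float).reshape(-1,3)-T[:3,3])@T[:3,:3]
    q=q*[1,-1,-1]
    return cv2.projectPoints(q,np.zeros(3),np.zeros(3),k,D)[0].reshape(-1,2)
def down(yaw_y):  # tool down, closing axis (tool y) at this world angle, degrees
    a=np.radians(yaw_y);y=np.array([np.cos(a),np.sin(a),0]);z=np.array([0,0,-1.])
    return np.c_[np.cross(y,z),y,z]
E
python3 - <<'E'
from h import *
np.set_printoptions(precision=3,suppress=True)
for n in('scene','top'):
    im,cT=snap(n,n+'0');print(n,cT)
print(ctrl.camera_params('wrist'),ctrl.current_eef_rot(),ctrl.current_t())
E
```

```text
scene ({'fx': 516.8576258601621, 'fy': 516.8576258601621, 'cx': 325.3583196022593, 'cy': 237.8263325971977, 'D': array([-0.045,  0.   ,  0.   ,  0.   ,  0.   ]), 'pose': array([[ 0.782, -0.535,  0.32 ,  0.982],
       [ 0.624,  0.67 , -0.403, -0.428],
       [ 0.002,  0.515,  0.857,  1.165],
       [ 0.   ,  0.   ,  0.   ,  1.   ]])}, array([[ 0.782, -0.535,  0.32 ,  0.982],
       [ 0.624,  0.67 , -0.403, -0.428],
       [ 0.002,  0.515,  0.857,  1.165],
       [ 0.   ,  0.   ,  0.   ,  1.   ]]))
top ({'fx': 564.2779259440912, 'fy': 564.2779259440912, 'cx': 324.9959615180555, 'cy': 242.8302891000611, 'D': array([0.06, 0.  , 0.  , 0.  , 0.  ]), 'pose': array([[-0.018,  0.986, -0.165,  0.35 ],
       [-1.   , -0.017,  0.011,  0.074],
       [ 0.008,  0.165,  0.986,  1.568],
       [ 0.   ,  0.   ,  0.   ,  1.   ]])}, array([[-0.018,  0.986, -0.165,  0.35 ],
       [-1.   , -0.017,  0.011,  0.074],
       [ 0.008,  0.165,  0.986,  1.568],
       [ 0.   ,  0.   ,  0.   ,  1.   ]]))
{'fx': 391.68428379420567, 'fy': 391.68428379420567, 'cx': 315.1779395600957, 'cy': 232.84260014065902, 'D': array([-0.084,  0.   ,  0.   ,  0.   ,  0.   ]), 'T_tool_cam': array([[-0.001,  0.969,  0.248,  0.07 ],
       [ 1.   ,  0.001,  0.   ,  0.   ],
       [ 0.   ,  0.248, -0.969, -0.171],
       [ 0.   ,  0.   ,  0.   ,  1.   ]])} [[ 0.922  0.388 -0.   ]
 [ 0.388 -0.922  0.001]
 [ 0.    -0.001 -1.   ]] 0.1
```

View pics/top0.png

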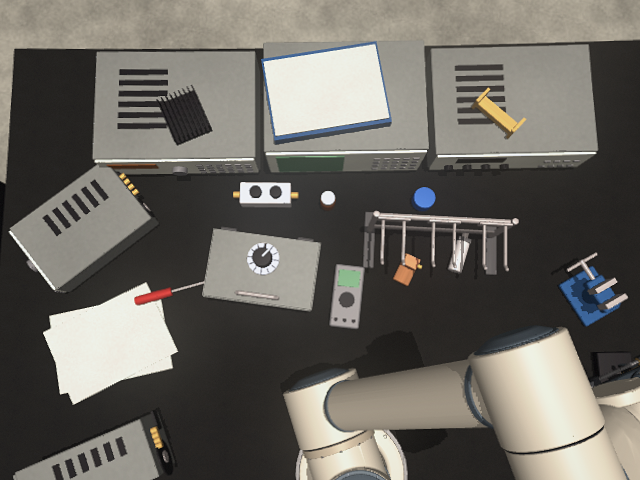

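View pics/scene0.png

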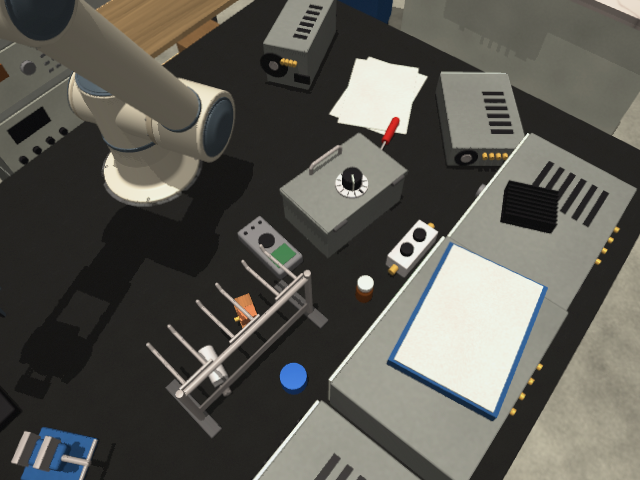

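The top view shows the closed box (lid corners about (214,229), (320,241), (311,310), (203,296)), its dial at (263,258) and its handle at (258,295). The rack rail runs (376,214)–(516,221). The scene view shows the same layout.

Run:
```python
from h import *
np.set_printoptions(precision=3,suppress=True)
im,cT=snap('top')
L=onz(cT,[(214,229),(320,241),(311,310),(203,296)],.131);print(L)
print('sizes',np.linalg.norm(L-np.roll(L,1,0),axis=1))
print('dial',onz(cT,[(263,258)],.17),'handle',onz(cT,[(237.5,292.5),(279,297)],.161))
R=onz(cT,[(376,214),(516,221)],.19);print('rail',R,np.linalg.norm(R[0]-R[1]))
print('hooktips',onz(cT,[(365,268),(399,265),(424,268),(453,271),(480,272),(505,272)],.2))
```

```text
[[0.631 0.345 0.131]
 [0.595 0.072 0.131]
 [0.418 0.097 0.131]
 [0.459 0.37  0.131]]
sizes [0.174 0.275 0.178 0.275]
dial [[0.547 0.215 0.17 ]] handle [[0.463 0.279 0.161]
 [0.45  0.176 0.161]]
rail [[ 0.651 -0.069  0.19 ]
 [ 0.627 -0.415  0.19 ]] 0.34698913871153453
hooktips [[ 0.514 -0.037  0.2  ]
 [ 0.52  -0.12   0.2  ]
 [ 0.512 -0.181  0.2  ]
 [ 0.503 -0.251  0.2  ]
 [ 0.5   -0.316  0.2  ]
 [ 0.499 -0.376  0.2  ]]
```

Run:
```python
from h import *
np.set_printoptions(precision=3,suppress=True)
for y in(-97.5,82.5): print(ctrl.ik([.54,.215,.30],down(y)))
ctrl.goto([.53,.215,.30],down(-97.5))
snap('wrist','w1')
print(ctrl.current_q(),ctrl.current_tool_pos(),ctrl.current_t())
```

```text
[ 15.824  20.639  76.137  -0.     83.223 113.324]
[ 15.824  20.639  76.137  -0.     83.223 -66.676]
[ 16.045  19.828  77.419  -0.007  82.761 113.586] [0.53  0.214 0.3  ] 3.1667
```

View pics/w1.png

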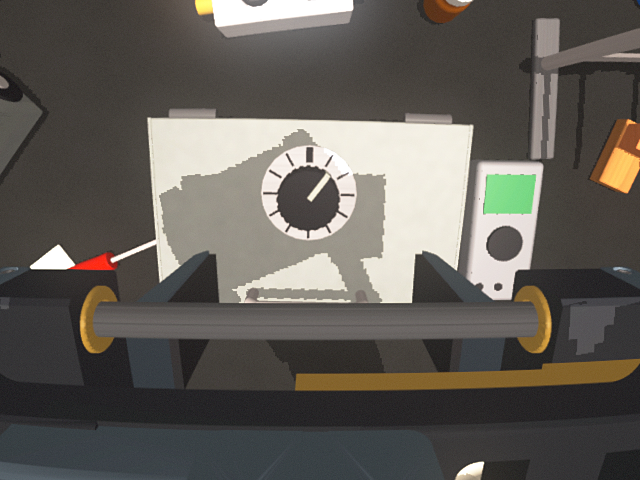

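The wrist view shows the dial plate centred near (309,193), with 12 o'clock at (309,155). The pointer runs (309,199)→(329,173), about 38° clockwise. The lid's back edge runs (150,118)–(473,125).

```bash
cat >> h.py <<'E'
def dialangle(c,yaw,near=None,z=.175):
    """pointer angle (rad, cw from box +x), unwrapped to be nearest to `near`; c = dial axis xy"""
    im,cT=snap('wrist')
    uv=proj(cT,[c[0],c[1],z])[0]; s=60
    u0,v0=(uv-s).astype(int); g=im[v0:v0+2*s,u0:u0+2*s].min(2)
    vv,uu=np.nonzero(g>110)
    P=onz(cT,np.c_[uu+u0,vv+v0],z)[:,:2]-c
    P=P[np.hypot(*P.T)<.0215]
    m=P.mean(0)
    w,V=np.linalg.eigh(np.cov(P.T)); d=V[:,1]*np.sign(V[:,1]@m)
    a=np.radians(yaw)-np.arctan2(d[1],d[0])
    if near is not None: a+=2*np.pi*round((near-a)/2/np.pi)
    return a,len(P),m
E
python3 - <<'E'
from h import *
np.set_printoptions(precision=4,suppress=True)
im,cT=snap('wrist')
B=onz(cT,[(150,118),(473,125)],.131);v=B[0]-B[1];yaw=-np.degrees(np.arctan2(v[0],v[1]));print(B,np.linalg.norm(v),yaw)
print('hndl',onz(cT,[(251,294),(363,296)],.161))
g=im.min(2); uv=proj(cT,[.547,.215,.139])[0];print(uv)
# knob: dark blob
m=((im.max(2)<70)*255).astype(np.uint8);m[:140]=0;m[245:]=0;m[:,:255]=0;m[:,362:]=0
m=cv2.morphologyEx(m,cv2.MORPH_OPEN,np.ones((9,9)))
cs=max(cv2.findContours(m,0,2)[0],key=cv2.contourArea);cs=cv2.convexHull(cs).reshape(-1,2)
P=onz(cT,cs,.165)
print('knob circ',cv2.minEnclosingCircle(P[:,:2].astype(np.float32)))
# plate: white ring outer
m=((g>140)*255).astype(np.uint8)
k=cv2.circle(np.zeros_like(m),tuple(int(x) for x in uv),58,255,-1);
cv2.imwrite('pics/dial_crop.png',cv2.resize(im[135:250,250:370],None,fx=5,fy=5,interpolation=2))
c=np.array([.547,.215])
print(dialangle(c,yaw))
E
```

```text
[[0.632  0.3427 0.131 ]
 [0.5897 0.0704 0.131 ]] 0.275558035188699 -8.830014932715866
hndl [[0.4746 0.277  0.161 ]
 [0.4602 0.1823 0.161 ]]
[311.733  197.1071]Traceback (most recent call last):
  File "<stdin>", line 10, in <module>
ValueError: max() iterable argument is empty
```

Run:
```python
from h import *
np.set_printoptions(precision=4,suppress=True)
im,cT=snap('wrist')
print('plate',onz(cT,[(309,193),(261,193),(357,193),(309,145),(309,241)],.139))
m=((im.max(2)<110)*255).astype(np.uint8);m[:140]=0;m[245:]=0;m[:,:255]=0;m[:,362:]=0
n,l,st,ce=cv2.connectedComponentsWithStats(m);print(st[1:][st[1:,4]>100],ce[1:][st[1:,4]>100], im[215,290],im[190,300],im[165,285])
for c in([.547,.215],[.549,.2156]): print(dialangle(np.array(c),-8.2))
# 12 mark at plate
W=onz(cT,[(309,155)],.139);print('12mark',W)
# rear rim edges of lid by left/right edges
L=onz(cT,[(150,118),(157,240),(473,125),(470,158)],.131);print(L)
cv2.imwrite('pics/dial_crop.png',cv2.resize(im[135:250,250:370],None,fx=5,fy=5,interpolation=2))
```

```text
plate [[0.5508 0.2169 0.139 ]
 [0.5563 0.2576 0.139 ]
 [0.5454 0.1763 0.139 ]
 [0.5907 0.2115 0.139 ]
 [0.5087 0.2227 0.139 ]]
[[ 264  166   83   72 2980]] [[306.8832 199.5124]] [58 62 66] [67 68 75] [229 235 244]
(np.float64(-0.15553299279094948), 268, array([ 0.0008, -0.007 ]))
(np.float64(0.17481428197963572), 182, array([ 0.0082, -0.0068]))
12mark [[0.5825 0.2126 0.139 ]]
[[0.632  0.3428 0.131 ]
 [0.5256 0.3607 0.131 ]
 [0.5897 0.0705 0.131 ]
 [0.562  0.0745 0.131 ]]
```

View pics/dial_crop.png

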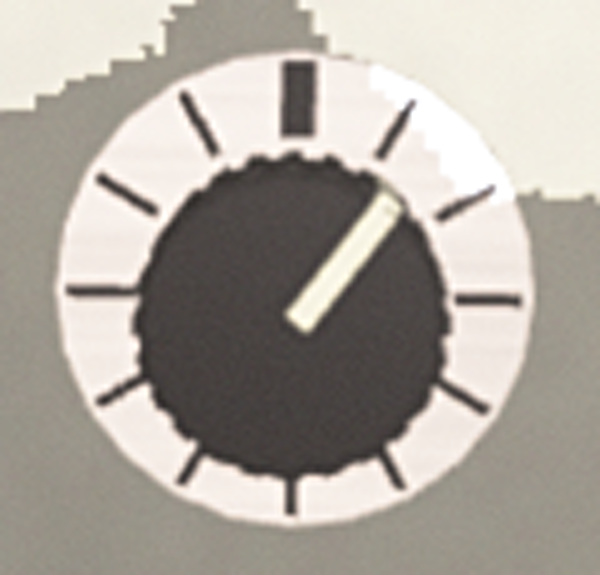

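The crop shows the plate centre at (295,288), the knob centre near (293,315) and the pointer (302,318)→(395,192), 36° clockwise of 12. Marks tilt about 1°, so yaw is about -8.7°.

Run:
```python
from h import *
np.set_printoptions(precision=4,suppress=True)
im,cT=snap('wrist')
print('knob',onz(cT,[(308.6,198),(310.4,198.6),(329,173.4)],.175))
for c in([.550,.2167],[.553,.2167],[.547,.2167]): print(dialangle(np.array(c),-8.7))
print(proj(cT,[.55,.2167,.175]))
```

```text
knob [[0.5522 0.2167 0.175 ]
 [0.5516 0.2154 0.175 ]
 [0.5687 0.1989 0.175 ]]
(np.float64(0.6419393971514191), 173, array([ 0.0084, -0.0075]))
(np.float64(0.6381263495360496), 192, array([ 0.0061, -0.0082]))
(np.float64(0.07051970854847844), 223, array([ 0.0018, -0.0056]))
[[308.9712 200.8361]]
```

```bash
sed -i 's/<.0215\]/<.0195]/' h.py
cat >> h.py <<'E'
C=np.array([.551,.2167]); YAW=-8.7
def at(z,q6,c=C):
    q=np.array(ctrl.ik([c[0],c[1],z],down(-90)),float)
    q[5]=q6; assert abs(q[3])<5; return q
def turn(a,b,near,c=C):
    """grip the knob at q6=a, turn to q6=b, let go, rise, return pointer angle"""
    if ctrl.current_grip_width()<.9: ctrl.command_gripper(1.)
    ctrl.movej(at(.28,a,c)); ctrl.movej(at(.147,a,c))
    ctrl.command_gripper(0.); w=ctrl.current_grip_width()
    ctrl.movej(at(.147,b,c)); ctrl.command_gripper(1.)
    ctrl.movej(at(.28,b,c))
    r=dialangle(c,YAW,near); print('w',w*91,'angle',r,'t',ctrl.current_t()); return r[0]
E
python3 - <<'E'
from h import *
ctrl.movej(at(.28,-165)); print(dialangle(C,YAW,.6))
a=turn(-165,135,.64+np.radians(300)); snap('wrist','w2')
print(a-.64-np.radians(300), np.linalg.norm(ctrl.current_contact_force()))
E
```

```text
(np.float64(0.6491395622170067), 181, array([ 0.00728592, -0.00690817]))
w 47.39486891243326 angle (np.float64(5.871341522985134), 181, array([0.00959732, 0.00346028])) t 15.3417
-0.004646232997854938 1.0064052901469636
```

View pics/w2.png

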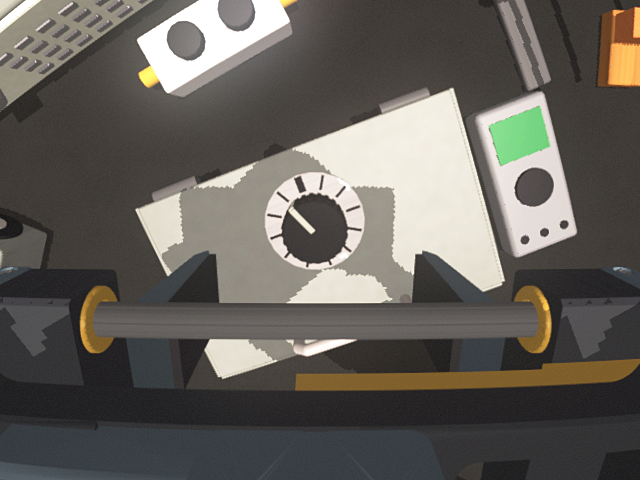

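The view shows the pointer just after 11 o'clock at (290,208)→(312,230), matching 5.87 rad. The turning tracks exactly.

Run:
```python
from h import *
pi=np.pi;D=np.degrees
a=5.867
d=D(2.5*pi-a); a=turn(160-d,160,2.5*pi); assert abs(a-2.5*pi)<.12
a=turn(160,-140,a-np.radians(300)); assert abs(a-2.618)<.2
d=D(a+pi/6); a=turn(160,160-d,-pi/6); assert abs(a+pi/6)<.12
d=D(pi/6-a); a=turn(60,60+d,pi/6); assert abs(a-pi/6)<.12
```

```text
w 47.625119135377815 angle (np.float64(7.856872420175743), 171, array([-0.00236398, -0.00995672])) t 21.4167
w 47.029136193591874 angle (np.float64(2.641274734042073), 168, array([-0.00996727, -0.00270628])) t 28.95
w 47.202835483277326 angle (np.float64(-0.5388293868581298), 169, array([0.00915322, 0.00426607])) t 39.0083
w 47.28024758812603 angle (np.float64(0.5316511869119049), 179, array([ 0.00766332, -0.00603294])) t 44.15
```

```bash
cat >> h.py <<'E'
yw=np.radians(YAW); X=np.array([np.cos(yw),np.sin(yw),0]); H=np.r_[C,.125]+.060*X
def handle(th,dx=0,dz=0):
    c,s=np.cos(th),np.sin(th)
    return H+(-.155*c+.036*s+dx)*X+np.array([0,0,.155*s+.036*c+dz])
def arc(a,b,n,dz=-.019,vel=.12):
    for th in np.linspace(a,b,n+1)[1:]:
        ctrl.move_l(handle(th,0,dz),vel=vel); f=np.array(ctrl.current_contact_force())
        print('%.2f'%th,f.round(1),'w %.1f'%(ctrl.current_grip_width()*91))
E
python3 - <<'E'
from h import *
ctrl.command_gripper(.5)
R=down(YAW); ctrl.goto(handle(0,0,.05),R); print(ctrl.current_q())
ctrl.move_l(handle(0,0,-.019)); ctrl.command_gripper(0.)
print(ctrl.current_grip_width()*91,ctrl.current_contact_force())
assert 7<ctrl.current_grip_width()*91<16
arc(0,1.80,12)
print(ctrl.current_t()); snap('scene','s2')
E
```

```text
[ 2.01279109e+01  1.94261440e+01  9.29978025e+01 -1.71677362e-03
  6.75560076e+01  2.89004428e+01]
9.289188985478178 [-6.43904492  2.88532332  7.75654191]
0.15 [-7.9  3.4  4.9] w 9.0
0.30 [-12.5   4.    8.6] w 9.2
0.45 [-18.6   5.2  15.1] w 9.2
0.60 [-23.4   2.2  28.2] w 9.0
0.75 [-21.3  -2.   33.3] w 9.2
0.90 [-11.2  -4.5  26.3] w 9.0
1.05 [-3.5 -3.9 17.8] w 9.6
1.20 [ 1.5 -3.6  9.8] w 9.3
1.35 [ 3.  -4.3  5.8] w 9.1
1.50 [ 3.7 -4.   4.9] w 9.2
1.65 [ 3.2 -4.3  0.7] w 9.2
1.80 [ 3.7 -5.2 -1.5] w 8.9
51.9167
```

View pics/s2.png

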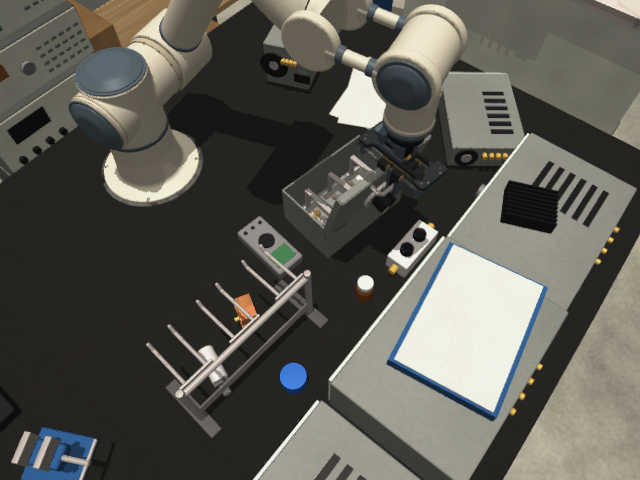

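The lid is upright, held at its handle near (395,180), and the box interior shows baskets near (320,200).

Run:
```python
from h import *
ctrl.command_gripper(.22)
p=handle(1.80,0,.08); ctrl.move_l(p,vel=.15)
print(ctrl.current_contact_force())
bc=H[:2]-.085*X[:2]; v=bc-.0*X[:2]
print(bc)
ctrl.goto([*v,.32],down(YAW-90)); snap('wrist','w3'); print(ctrl.current_t(),ctrl.current_q())
```

```text
[ 0.57849233 -0.52594995 -0.64583709]
[0.52628765 0.22048152]
54.75 [ 1.67248694e+01  1.89796018e+01  7.56369785e+01 -1.45905574e-03
  8.53915165e+01  1.15378328e+02]
```

View pics/w3.png

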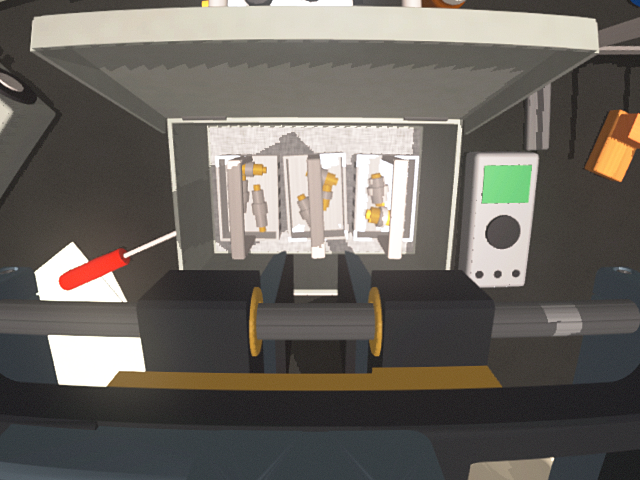

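Three baskets stand in the open box: bars about (236,160)–(238,258), (314,155)–(318,258) and (398,160)–(395,258).

Run:
```python
from h import *
np.set_printoptions(precision=4,suppress=True)
im,cT=snap('wrist')
bars=[(236,160),(238,258),(314,155),(318,258),(398,160),(395,258)]
P=onz(cT,bars,.113)
bc=H[:2]-.085*X[:2]; Y=np.array([-X[1],X[0]])
for i in range(0,6,2):
    m=(P[i]+P[i+1])/2; d=P[i]-P[i+1]
    print('mid',m,'len',np.linalg.norm(d),'yaw',np.degrees(np.arctan2(d[1],d[0])),'in box',(m[:2]-bc)@X[:2],(m[:2]-bc)@Y)
g=cv2.resize(im[110:300,160:480],None,fx=2.5,fy=2.5,interpolation=2);cv2.imwrite('pics/w3c.png',g)
```

```text
mid [0.5342 0.2971 0.113 ] len 0.09837560371521709 yaw -10.277016645959884 in box -0.0037197944116042023 0.0769457245056733
mid [0.5247 0.2197 0.113 ] len 0.1027944981334199 yaw -6.485886122485322 in box -0.0014412146410021085 -0.0010319916821067351
mid [0.5105 0.1416 0.113 ] len 0.09837443782861231 yaw -7.601055344492497 in box -0.0037151527902291744 -0.08037075609864741
```

View pics/w3c.png

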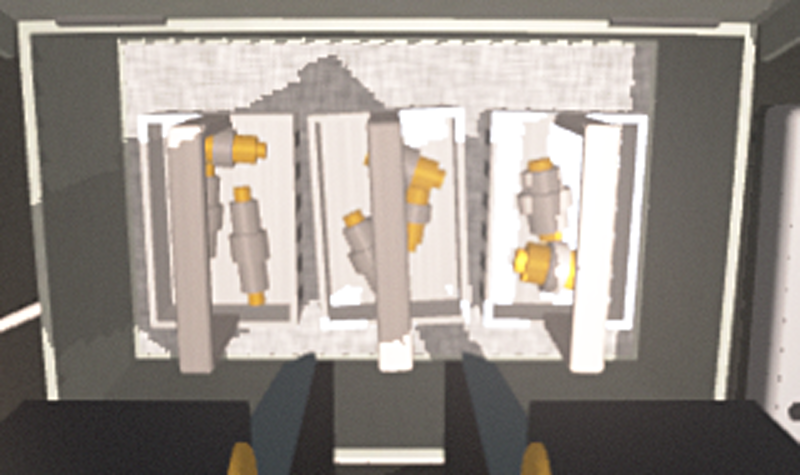

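Bars refine to (234,161)–(239,258), (313,156)–(319,258) and (401,160)–(395,259). All are nearly parallel to the box and about 79 mm apart. Next I look at the rack from close by.

Run:
```python
from h import *
ctrl.goto([.51,-.24,.36],down(-94)); im,cT=snap('wrist','w4'); print(ctrl.current_t(),ctrl.current_q())
```

```text
56.5417 [-3.11788606e+01  1.70602873e+01  7.24443560e+01  1.17603873e-02
  9.05066492e+01  6.27550162e+01]
```

View pics/w4.png

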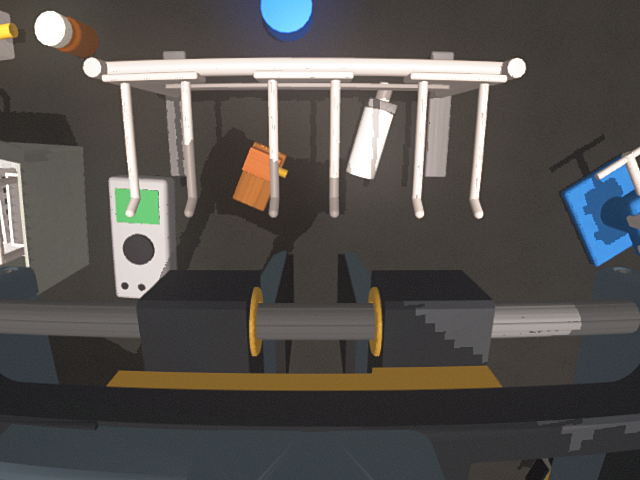

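The rack from above: rail ends at (94,67) and (516,67). Prong tips are at row ~213, columns 130, 188, 273, 334, 420 and 479.

Run:
```python
from h import *
np.set_printoptions(precision=4,suppress=True)
im,cT=snap('wrist')
T=onz(cT,[(130,213),(188,213),(273,213),(334,213),(420,213),(479,213)],.203)
B=onz(cT,[(134.5,199),(191,199),(273,199),(334,199),(417.5,199),(475.5,199)],.19)
A=onz(cT,[(126,90),(186,90),(273,90),(335,90),(422,90),(483,90)],.19)
R=onz(cT,[(94,67),(516,67)],.19)
print(T);print(B);print(A);print('rail',R,np.linalg.norm(R[0]-R[1]))
for Q in(T,B,A,R):
    v=Q[0]-Q[-1];print(np.degrees(np.arctan2(-v[0],v[1])),Q.mean(0),np.linalg.norm(v))
```

```text
[[ 0.5254 -0.0787  0.203 ]
 [ 0.5216 -0.1302  0.203 ]
 [ 0.5164 -0.2035  0.203 ]
 [ 0.5127 -0.2555  0.203 ]
 [ 0.5077 -0.3293  0.203 ]
 [ 0.5043 -0.3811  0.203 ]]
[[ 0.5355 -0.0786  0.19  ]
 [ 0.5316 -0.1302  0.19  ]
 [ 0.5263 -0.2031  0.19  ]
 [ 0.5226 -0.2567  0.19  ]
 [ 0.5176 -0.3305  0.19  ]
 [ 0.5143 -0.3829  0.19  ]]
[[ 0.6289 -0.0867  0.19  ]
 [ 0.6239 -0.1386  0.19  ]
 [ 0.6178 -0.2116  0.19  ]
 [ 0.6142 -0.263   0.19  ]
 [ 0.6098 -0.3357  0.19  ]
 [ 0.6073 -0.3879  0.19  ]]
rail [[ 0.6506 -0.0614  0.19  ]
 [ 0.625  -0.4166  0.19  ]] 0.35613024890499945
-3.9927237146638563 [ 0.5147 -0.2297  0.203 ] 0.3031680090530877
-4.00298608450918 [ 0.5247 -0.2303  0.19  ] 0.30503518574125804
-4.093878730383473 [ 0.617  -0.2372  0.19  ] 0.30196473946691893
-4.113456924284479 [ 0.6378 -0.239   0.19  ] 0.35613024890499945
```

```bash
cat >> h.py <<'E'
BC=H[:2]-.085*X[:2]; YB=np.array([-X[1],X[0]])
RY=np.radians(-4.); XR=np.array([np.cos(RY),np.sin(RY)]); YR=np.array([-XR[1],XR[0]])
hook=lambda i: np.array([.566,-.2335])+(1-i)*.125*YR
VIEW=[*BC,.32]
def look(name): 
    ctrl.goto(VIEW,down(YAW+90)); return snap('wrist',name)
def hang(b,i):
    ctrl.command_gripper(.45); R=down(YAW+90); G=.019
    ctrl.goto([*b,.2],R); hit=ctrl.move_l([*b,.109-G],contact_N=8); print('touch',hit,ctrl.current_tool_pos())
    if hit: ctrl.move_l([*b,.2]); return False
    ctrl.command_gripper(0.); w=ctrl.current_grip_width()*91; print('w',w)
    if not 11<w<18: ctrl.command_gripper(.45); ctrl.move_l([*b,.3]); return False
    ctrl.move_l([*b,.335-G],vel=.2)
    ctrl.goto([.42,.05,.335-G],R)
    h=hook(i); p=h-.115*XR
    ctrl.goto([*p,.335-G],down(-4)); ctrl.move_l([*p,.228-G],vel=.2)
    f=ctrl.move_l([*h,.228-G],contact_N=8); print('in: contact',f,ctrl.current_grip_width()*91)
    if f: return False
    f=ctrl.move_l([*h,.196-G],vel=.06,contact_N=4); print('down: contact',f,ctrl.current_tool_pos()[2]+G)
    ctrl.command_gripper(.45); ctrl.move_l([*h,.36],vel=.25); print('t',ctrl.current_t()); return True
E
python3 - <<'E'
from h import *
look('v0'); print(ctrl.current_q())
im,cT=snap('wrist')
for b in([.5342,.2971],[.5247,.2197],[.5105,.1416]): print(proj(cT,[*b,.113]))
hang(np.array([.5105,.1416]),2)
snap('wrist','r1')
E
```

```text
[ 1.66882903e+01  1.89487342e+01  7.56527193e+01 -5.63337020e-03
  8.53948054e+01 -6.45254631e+01]
[[394.33514417 201.3325664 ]]
[[314.85188932 203.75359748]]
[[233.95700343 201.81925466]]
touch False [0.5113234  0.14198875 0.09095046]
w 13.384414894847488
in: contact False 14.023160820174596
down: contact True 0.19730772304938368
t 68.175
```

View pics/r1.png

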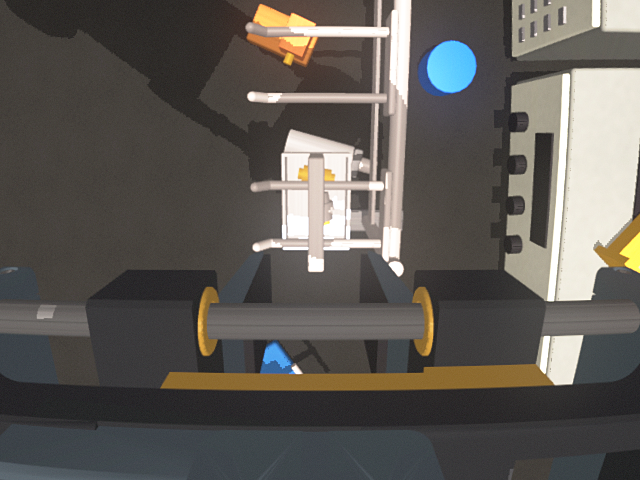

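The basket hangs on hook 2, its bar (316,155)–(316,268) across both prongs. I check the box again for changes, then do the middle basket.

Run:
```python
from h import *
im,_=look('v1'); r=cv2.imread('pics/v0.png')
d=cv2.absdiff(im,r).max(2)
print('mid diff',(d[140:260,285:345]>40).mean(),'left',(d[140:260,365:430]>40).mean(),'gone',(d[140:260,205:265]>40).mean(),ctrl.current_t())
cv2.imwrite('pics/v1c.png',np.vstack([cv2.resize(a[110:290,160:480],None,fx=1.6,fy=1.6) for a in(r,im)]))
```

```text
mid diff 0.4559722222222222 left 0.35397435897435897 gone 0.47041666666666665 70.3583
```

View pics/v1c.png

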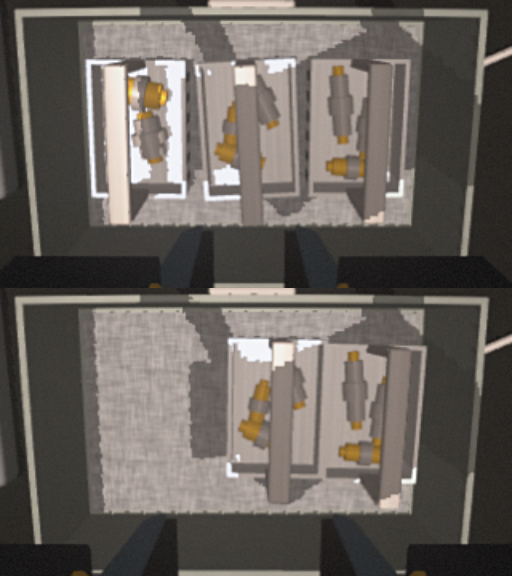

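The two remaining baskets were knocked towards +y. In the lower half their bars run (283,345)–(279,500) and (400,348)–(390,505) in the crop. I recompute and take the middle one.

Run:
```python
from h import *
np.set_printoptions(precision=4,suppress=True)
im,cT=snap('wrist')
P=onz(cT,[(336.9,145.6),(334.4,242.5),(410,147.5),(403.8,245.6)],.113)
M=[]
for i in(0,2):
    m=(P[i]+P[i+1])/2;d=P[i+1]-P[i];M.append(m[:2])
    print(m,np.linalg.norm(d),np.degrees(np.arctan2(d[1],d[0])),'box',(m[:2]-BC)@X[:2],(m[:2]-BC)@YB)
ok=hang(M[0],1);print(ok)
if ok:
    im,_=look('v2'); r=cv2.imread('pics/v1.png'); d=cv2.absdiff(im,r).max(2)
    print('left diff',(d[130:260,380:430]>40).mean())
    cv2.imwrite('pics/v2c.png',np.vstack([cv2.resize(a[110:290,160:480],None,fx=1.6,fy=1.6) for a in(r,im)]))
```

```text
[0.5199 0.2407 0.113 ] 0.09529852274043235 -9.60797779737201 box -0.009360921296756487 0.019032906450832967
[0.533  0.3095 0.113 ] 0.09720074910443471 -9.313394014342268 box -0.0068467476584300685 0.08898847106440425
touch False [0.5208 0.2409 0.0912]
w 13.647899435613017
in: contact False 13.53119485218631
down: contact True 0.19740645391813594
t 79.4
True
left diff 0.11846153846153847
```

View pics/v2c.png

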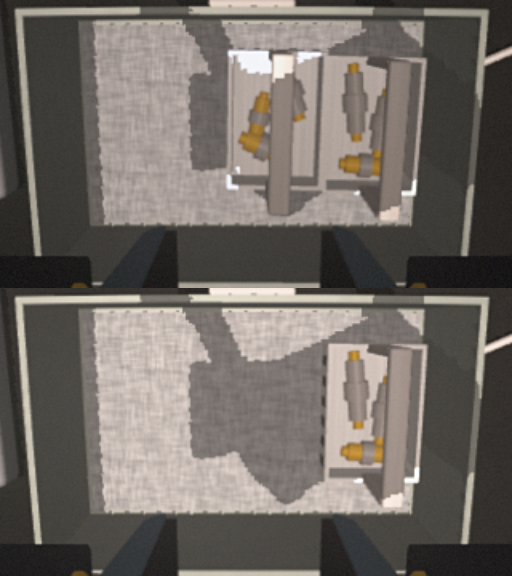

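The last basket is practically unmoved, its bar at (400,348)–(393,505) in the crop. I hang it on hook 0.

```bash
sed -i 's/ctrl.command_gripper(.45); R=/ctrl.command_gripper(.38); R=/' h.py
python3 - <<'E'
from h import *
ok=hang(np.array([.533,.310]),0);print(ok)
if ok:
    ctrl.goto([.46,-.23,.42],down(-94)); snap('wrist','r3'); snap('scene','s3'); print(ctrl.current_t())
E
```

```text
touch False [0.53377526 0.31008122 0.09122819]
w 13.572830176504445
in: contact False 13.692260662491645
down: contact True 0.19751569108066291
t 90.5167
True
91.8333
```

View pics/r3.png

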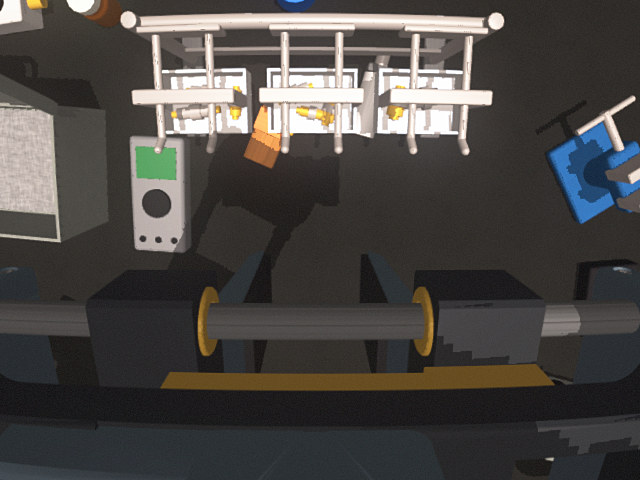

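All three bars lie across both prongs of their hooks (bars at row ~97), and the bystanders are undisturbed. I close the lid, press it shut, then look.

Run:
```python
from h import *
H+=-.002*X+np.array([0,0,.002])
R=down(YAW)
ctrl.goto([.50,.12,.40],R); ctrl.goto(handle(1.80,0,.10),R); ctrl.command_gripper(.22)
f=ctrl.move_l(handle(1.80,0,-.019),vel=.1,contact_N=8); print('touch',f,ctrl.current_tool_pos()-handle(1.8))
assert not f
ctrl.command_gripper(0.); print(ctrl.current_grip_width()*91)
arc(1.80,0,14)
ctrl.command_gripper(.5); ctrl.move_l(handle(0,0,.05)); ctrl.command_gripper(0.)
f=ctrl.move_l(handle(0,0,-.02),vel=.05,contact_N=15); print('press',f,ctrl.current_tool_pos())
ctrl.move_l(handle(0,0,.08)); ctrl.command_gripper(1.)
ctrl.movej(at(.28,60)); snap('wrist','c1'); print(dialangle(C,YAW,.5),ctrl.current_t())
```

```text
touch False [ 3.47706924e-04  7.24493131e-05 -1.82474764e-02]
9.722724494426108
1.67 [ 1.7 -0.7 12.1] w 9.4
1.54 [-0.9  0.6 15.1] w 9.3
1.41 [-2.5  1.3 15. ] w 9.3
1.29 [-4.8  2.8 12.3] w 9.2
1.16 [-6.1  4.5 10. ] w 8.9
1.03 [-6.   6.1  6.8] w 9.1
0.90 [-5.1  7.8  1.4] w 8.8
0.77 [-2.4  8.8 -3.8] w 8.9
0.64 [-1.1  7.2 -6.2] w 9.3
0.51 [ 1.6  7.9 -8.7] w 9.1
0.39 [ 4.6  7.8 -9.7] w 9.3
0.26 [ 5.3  6.8 -9.4] w 9.0
0.13 [ 6.7  5.4 -9.5] w 9.1
0.00 [10.8  3.4 -9.7] w 9.6
press True [0.45504948 0.23137881 0.16587705]
(np.float64(0.5293825042968022), 138, array([ 0.00783039, -0.00633509])) 106.4
```

The press touched at z = 0.166, the handle-top height when shut, and the dial is still at 1 o'clock. Now I lock it.

Run:
```python
from h import *
a=turn(-60,120,.53+np.pi); print(a-.53,ctrl.current_tool_pos())
ctrl.goto([.42,.05,.40],down(-94))
t,_=snap('scene','s4'); o=cv2.imread('pics/s3.png')
snap('top','t4'); print(ctrl.current_t())
```

```text
w 47.35541312158938 angle (np.float64(3.6666199591617863), 150, array([-0.00836599,  0.00689962])) t 113.8333
3.136619959161786 [0.5506171  0.21656726 0.2794359 ]
114.8917
```

View pics/s4.png

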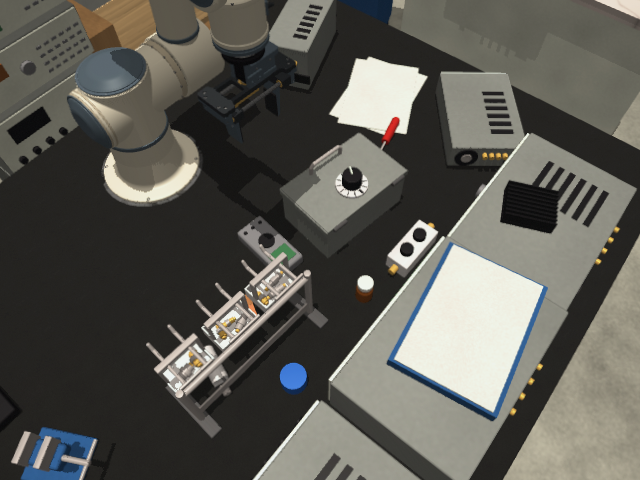

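The lid is shut with the dial turned half way, around (351,178). The three baskets hang on the rack from (185,365) to (272,285), and the bystanders are in place.

```bash
python3 -c "
from bench import ctrl
ctrl.sleep(.5);print(ctrl.sign_off())"
```

```text
the job is handed in; nothing more can be done
None
```

I dialled the combination and opened the strongbox, hung all three baskets on hooks of their own, then shut the lid and locked it with a half turn; handed in at about 115 s, with no verdict shown on hand-in.

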